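# Slide the weighed spice tin home under the low jar shelf

### The job

The weighed spice tin goes back into the row under the low jar shelf: lift it level off the scale, set it down flat on the counter in front of the one free place in the row and let go, then take it again at its near end and slide it in under the board, all the way until it stops against the strip at the back, square and with its end in line with the others. Do not drop or tip it, and do not shift the scale, the other tins, the jars or the other things on the counter.

Things in the scene. Friction and masses are not known exactly. Their poses are not given: they have to be found in the camera images.
- tin: the weighed tin: flat rectangular lidded stainless spice tin lying flat on the scale's pan (underside 36 mm above the counter at the start), 150 mm long (its x), 56 mm wide (its y), 29 mm high (z up), plain straight sides, same at both ends; 0.25 to 0.5 kg, loose. Origin: centre of its underside
- scale: small aluminium kitchen scale, loose, 0.75 kg; base 165 mm (its x) by 125 mm (y), flat rigid steel pan 130 x 136 mm, its top 36 mm above the counter, its middle 16 mm to +x of the origin. Origin: centre of the underside; display at the -x end. It stands to the robot's left or right, the spoon rest on the other side
- shelf: low jar shelf, fixed, open to -x (robot side): wooden board 140 mm deep (x), 300 wide (y), 15 thick, underside 35 mm, top 50 mm over the counter; steel ends, inner faces at y = +-142 mm; along the back a 12 mm high stop strip, near face at x = +62 mm; rail on the back edge, top at 83. Four places in the row: y = -102, -34, 34, 102 mm. Origin: on the counter under the board's centre; x points in
- free_place: not a thing but the free place in the row (any of the four): where the tin's origin is when home (it meets the back strip 0.5 mm beyond). x points into the shelf, along the home tin (either way round); z up, on the counter. The home tin's near end is at x = -75 mm, 18 mm out in front of the board, like the other tins; sides of the neighbouring tins or shelf end at y = +-40 mm
- row_tin_a: flat lidded stainless spice tin of the same make as tin, standing in the row under the shelf, home against the back strip, its near end standing 18 mm out in front of the board. Origin: centre of its underside; x: its length, z: up. 150 x 56 x 29 mm, about 0.35 kg, loose
- row_tin_b: flat lidded stainless spice tin of the same make as tin, standing in the row under the shelf, home against the back strip, its near end standing 18 mm out in front of the board. Origin: centre of its underside; x: its length, z: up. 150 x 56 x 29 mm, about 0.35 kg, loose
- row_tin_c: flat lidded stainless spice tin of the same make as tin, standing in the row under the shelf, home against the back strip, its near end standing 18 mm out in front of the board. Origin: centre of its underside; x: its length, z: up. 150 x 56 x 29 mm, about 0.35 kg, loose
- jar_a: closed jar of 58 mm diameter, 82 mm high, standing on the board's back half, 25 mm behind its middle. Origin: centre of its underside. Bystander
- jar_b: second closed jar of the same size on the board's back half. Origin: centre of its underside. Bystander
- spoon_rest: white ceramic spoon rest, bowl 98 mm across and 18 mm high at its +x end, tongue to -x, about 200 mm long in all. Origin: under its middle. Bystander
- skewer: stainless shawarma skewer, 420 mm long (its x, wooden grip at the -x end), 28 mm wide at the guard, at most 14 mm high, lying lengthwise on the spoon rest's bowl, 18 mm above the counter. Origin: underside, near its middle. Bystander

How it is judged:
By the outcome, as a careful person would: the job done as asked, in the order asked, and still so for the second after the job is handed in, with the robot touching nothing.
It also fails if it takes over 61 s, if anything falls off the work surface, if the arm or the gripper's body presses on something with over 40 N, if the wrist force passes 120 N, or if a joint passes its speed limit or range.

### The arm

A 6-joint arm with a two-finger parallel gripper is mounted at the origin on the work surface. World frame = base frame: x ahead of the robot, y to its left, z up, the work surface at z = 0. Lengths are in mm, angles in rad, forces in N, time in s.
With the tool pointing down it reaches from about 350 to 875 mm from the base axis. Payload 4.2 kg.
Tool frame: the origin (TCP) lies between the finger pads; the fingertips stand 11 mm ahead of it and the grasp point (between the pads) lies 8 mm behind it; z points along the fingers, y is the direction in which the jaws open and shut (so a half turn about z gives the same grasp; the last joint's range is limited). The gripper opens to 85 mm and grips with 20 to 120 N. Pads are 22 mm wide; open, the fingers measure 114 mm over their backs; the gripper's body (76 mm by 85 mm) begins 54 mm behind the grasp point. The pads swing forward as they close: fully open they stand 13 mm farther back than shut.
Start: joints at [1.526, 0.385, 0.008, 0, -1.194, -0.259], TCP at [186.935, 596.368, 242.312] pointing down, gripper open.
Joint ranges: [-3.14, 3.14], [-1.21, 2.06], [-1.07, 1.41], [-3.16, 2.05], [-2.99, -0.16], [-3.1, 3.1]. Speed limits (rad/s): [2.79, 2.79, 3.14, 3.14, 3.14, 3.14].

### API

Orientations are given as a unit quaternion [x, y, z, w].
In Python, from bench import * gives the robot as it stands.
- The arm moves only by the tool servo_tool, never from a script. Its argument "rows" is a list of rows, each a list of 7 numbers: the opening, from 0 (shut) to 1 (fully open), then the shift along the tool's x, y, z in cm, then the turn, a rotation vector about the tool's x, y, z in degrees. A call has 1 to 12 rows; each row shifts and turns the commanded pose from where the row before left it, along the tool's axes as they then stand; what a row does not reach is not made up. A row lasts 1/10 s, in which the tool goes at most 50 mm and 8.59 degrees, less where a joint would pass 70% of its speed; a pose out of reach is approached as far as the arm can. A call is refused whole if a number of a shift passes 5 or a number of a turn 8.59, either way. A call with a gripper value outside its range is refused whole. The fingers move at their own pace and stop on an object; the grip force is fixed at half the most. Time passes only in rows, so rows that do not move let the fingers close. It gives the time, the measured TCP pose, the force and the opening at its end, in the units of the state.
- read_state(): the state, without advancing time (a new reading comes with each control period).
- get_image(name): name is "scene" or "top" or "wrist"; returns a dict with "image" (480x640x3 uint8, red, green, blue), "mtx" (3x3 intrinsics, pixels), "extrinsics" (4x4, takes a point from camera to world coordinates). Camera axes: x right, y up, looking along -z (the intrinsics and any distortion apply to the point x, -y, -z); pixel columns grow to the right and rows downward; lengths in mm; the calibration is good to about 2 mm. A picture is of the moment at which its call begins. There is no depth.
- job_done(): hands the job in, once; it reports no verdict.
The state is a dict: "clock": time; "joints": joint angles; "joint_vel": joint speeds; "joint_efforts": joint torques, N m; "position": TCP position; "ee_rot": TCP orientation; "contact_force": force on the tool from outside, world axes, zero at the start; "wrist_torque": the same for the moment, N m; "gripper_width": finger opening in mm.
Only numpy, scipy, OpenCV 4.12 (cv2) and the standard library are available. Lean on these libraries where they do the work, as an engineer would, in place of code of your own. Each camera call takes 0.05 s, during which the arm holds its last target. There are 200 camera calls.

## Working session

There is one attempt and no reset: what is moved stays moved. The work goes in short steps, Python scripts to look and compute and a tool call to move; the robot and the scene stay as the last step left them, time stands still between calls to the robot, and variables do not carry over. Pictures are saved under pics/ and viewed, about 8 in all and at most 12, crops included, and the job is handed in when it is done.

Besides the shell and the picture viewer there is one more tool, called after ">>>" as name([rows], argument=value, ...), one row to a line, values as JSON. servo_tool: Moves the arm, as the interface text tells. Its arguments: {"type":"object","properties":{"rows":{"type":"array","items":{"type":"array","items":{"type":"number"}}}},"required":["rows"]}

```bash
mkdir -p pics; ls; python3 - <<'E'
from bench import *
import cv2,numpy as np
s=read_state();print(s)
for n in("scene","top"):
    d=get_image(n);cv2.imwrite(f"pics/{n}0.png",d["image"][:,:,::-1]);np.savez(f"pics/{n}0.npz",**{k:np.array(v) for k,v in d.items()})
    print(n,list(d),d["mtx"],np.round(d["extrinsics"],4))
E
```

```text
pics
{'clock': 0.0, 'joints': array([ 1.52562646e+00,  3.85571233e-01,  6.64958984e-03, -5.08107509e-04,
       -1.19397163e+00, -2.58593203e-01]), 'joint_vel': array([ 0.0007154 ,  0.00061196, -0.0011321 ,  0.00073155, -0.00090432,
        0.00026171]), 'joint_efforts': array([-9.40900391e-04, -3.92285407e+01,  1.88399899e+01,  4.18602973e+00,
       -4.69450315e-03,  5.33468182e-06]), 'position': array([186.76146512, 595.8750626 , 241.22062736]), 'ee_rot': array([ 9.88473398e-01, -1.51390839e-01, -1.23115232e-04,  1.06766029e-03]), 'contact_force': array([-0.16724923,  0.19395872, -0.23304141]), 'wrist_torque': array([-0.03181833,  0.00032144,  0.01902126]), 'gripper_width': 85.26941981591287}
scene ['image', 'mtx', 'extrinsics'] [[487.42019426   0.         321.6088712 ]
 [  0.         487.42019426 240.97982495]
 [  0.           0.           1.        ]] [[-5.0600000e-02 -7.6180000e-01  6.4580000e-01  1.1877245e+03]
 [ 9.9870000e-01 -3.8200000e-02  3.3100000e-02  4.5734800e+01]
 [-6.0000000e-04  6.4670000e-01  7.6280000e-01  7.6510950e+02]
 [ 0.0000000e+00  0.0000000e+00  0.0000000e+00  1.0000000e+00]]
top ['image', 'mtx', 'extrinsics'] [[562.10989228   0.         320.94845097]
 [  0.         562.10989228 243.68349422]
 [  0.           0.           1.        ]] [[ 2.7800000e-02  9.8560000e-01 -1.6690000e-01  4.1010280e+02]
 [-9.9950000e-01  2.5200000e-02 -1.7300000e-02 -7.1849000e+00]
 [-1.2900000e-02  1.6730000e-01  9.8580000e-01  1.1279077e+03]
 [ 0.0000000e+00  0.0000000e+00  0.0000000e+00  1.0000000e+00]]
```

View pics/top0.png

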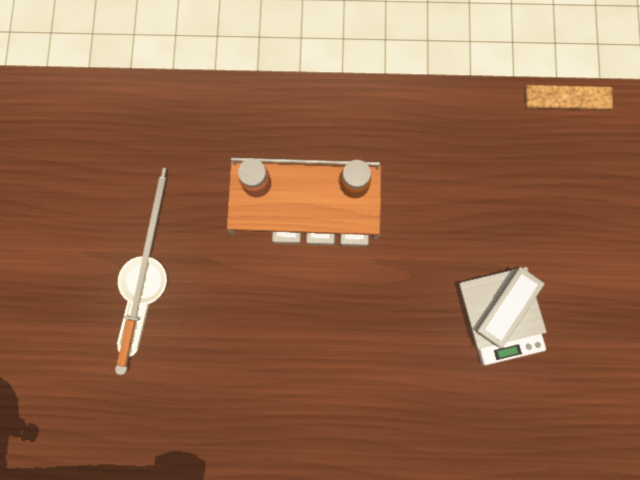

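View pics/scene0.png

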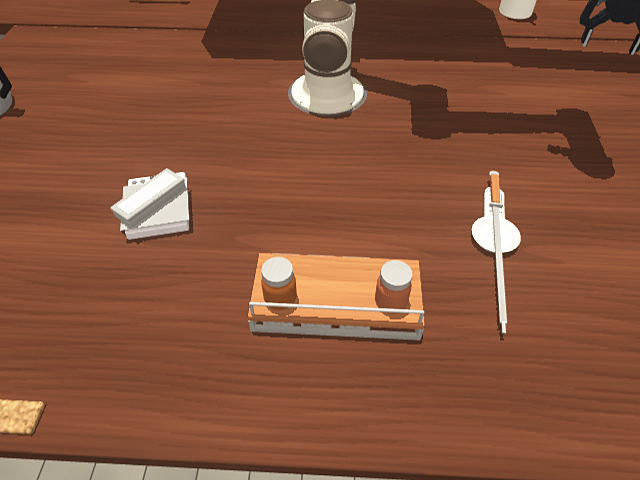

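The top view shows the shelf at about (305,198), with tin ends at columns 286, 320 and 354. The free place is therefore the leftmost one (shelf +y, column ~250). The scale with the tin is at about (505,312), on the robot's right. In the scene view the tin is at about (150,196). Next I'll enlarge these areas.

```bash
python3 - <<'E'
import cv2,numpy as np
t=cv2.imread("pics/top0.png");s=cv2.imread("pics/scene0.png")
r=lambda im,x,y,w,h,W,H:cv2.resize(im[y:y+h,x:x+w],(W,H),interpolation=cv2.INTER_CUBIC)
a=r(t,450,260,100,110,300,330)   # x3
b=r(t,220,150,166,100,498,300)   # x3
c=r(s,100,160,100,85,300,255)
d=r(s,240,245,166*1+24,100,498,262)
out=np.zeros((600,800,3),np.uint8)
out[:330,:300]=a;out[:300,302:800]=b;out[335:590,:300]=c;out[335:597,302:800]=d
cv2.imwrite("pics/comp0.png",out)
E
```

```text
(no output)
```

View pics/comp0.png

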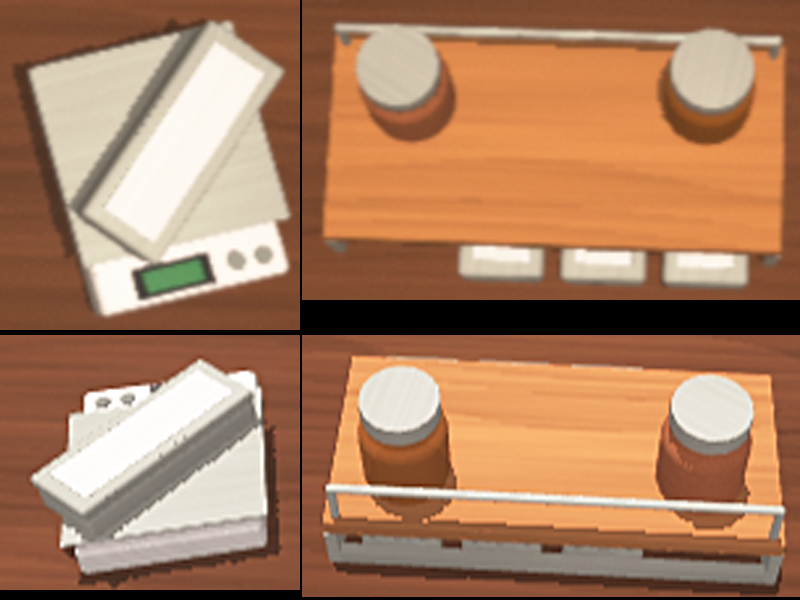

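```bash
cat > h.py <<'E'
import numpy as np
def ray(d,uv):
    K=np.array(d["mtx"]);E=np.array(d["extrinsics"]);u,v=uv
    r=E[:3,:3]@np.array([(u-K[0,2])/K[0,0],-(v-K[1,2])/K[1,1],-1]);return E[:3,3],r/np.linalg.norm(r)
def atz(d,uv,z):
    o,r=ray(d,uv);return o+r*(z-o[2])/r[2]
def tri(l):
    A=0;b=0;R=[ray(*q) for q in l]
    for o,r in R:
        P=np.eye(3)-np.outer(r,r);A=A+P;b=b+P@o
    x=np.linalg.solve(A,b);return x,[np.linalg.norm((np.eye(3)-np.outer(r,r))@(x-o)) for o,r in R]
def proj(d,X):
    K=np.array(d["mtx"]);E=np.array(d["extrinsics"]);p=(np.asarray(X)-E[:3,3])@E[:3,:3]
    return np.stack([K[0,0]*p[...,0]/-p[...,2]+K[0,2],K[1,1]*-p[...,1]/-p[...,2]+K[1,2]],-1)
E
python3 - <<'E'
from h import *
np.set_printoptions(precision=1,suppress=True)
T=np.load("pics/top0.npz");S=np.load("pics/scene0.npz")
ta=lambda x,y:(450+x/3-.33,260+y/3-.33)
tb=lambda x,y:(220+(x-302)/3-.33,150+y/3-.33)
sc=lambda x,y:(100+x/3-.33,160+(y-335)/3-.33)
sd=lambda x,y:(240+(x-302)/2.621-.33,245+(y-335)/2.62-.33)
print("tin")
P=[]
for a,b in [((212,25),(88,512)),((283,72),(35,480)),((155,260),(200,362)),((80,207),(253,402))]:
    x,e=tri([(T,ta(*a)),(S,sc(*b))]);print(x,e,atz(T,ta(*a),65),atz(S,sc(*b),65));P.append(atz(T,ta(*a),65)/2+atz(S,sc(*b),65)/2)
P=np.array(P);print(P.mean(0),[np.linalg.norm(P[i]-P[i-1]) for i in range(4)])
v=P[0]+P[1]-P[2]-P[3];w=P[0]+P[3]-P[1]-P[2];print("yaw",np.degrees(np.arctan2(v[1],v[0])),np.degrees(np.arctan2(-w[0],w[1])))
print("shelf near corners")
for a,b in [((325,237),(350,357)),((780,250),(770,376))]:
    x,e=tri([(T,tb(*a)),(S,sd(*b))]);print(x,e,atz(T,tb(*a),50),atz(S,sd(*b),50))
print("back rail top z83");
for a,b in [((336,27),(330,490)),((780,40),(781,512))]:
    x,e=tri([(T,tb(*a)),(S,sd(*b))]);print(x,e,atz(T,tb(*a),83),atz(S,sd(*b),83))
print("row tin lids z29")
for a in [(459,275),(543,278),(561,279),(645,282),(664,283),(747,286)]: print(atz(T,tb(*a),29))
E
```

```text
tin
[ 553.2 -367.8   61.3] [np.float64(1.0040423829299117), np.float64(1.0040423829298522)] [ 553.  -367.6   65. ] [ 556.6 -364.6   65. ]
[ 524.8 -412.6   59.8] [np.float64(0.45127321542955495), np.float64(0.4512732154295482)] [ 524.4 -411.1   65. ] [ 529.7 -408.7   65. ]
[ 405.9 -329.3   63.3] [np.float64(0.7217633073128017), np.float64(0.7217633073128441)] [ 405.7 -328.    65. ] [ 407.7 -329.1   65. ]
[ 437.2 -285.4   55.4] [np.float64(0.42291201209741786), np.float64(0.4229120120974962)] [ 436.9 -282.5   65. ] [ 447.4 -281.3   65. ]
[ 482.7 -346.6   65. ] [np.float64(140.66230437216845), np.float64(51.872411699815395), np.float64(145.21997779527), np.float64(58.570733554567475)]
yaw -35.392214880436754 -34.90174720902961
shelf near corners
[644.7  44.5 161.9] [np.float64(138.2736510779647), np.float64(138.27365107796462)] [617.7 195.9  50. ] [ 618.1 -103.5   50. ]
[641.3  43.4 132.4] [np.float64(142.80541110919603), np.float64(142.805411109196)] [ 616.6 -100.7   50. ] [620.4 196.6  50. ]
back rail top z83
[763.9  47.3 186.5] [np.float64(132.14305508136138), np.float64(132.14305508136133)] [749.7 190.2  83. ] [752.2 -94.7  83. ]
[763.8  40.9 159.5] [np.float64(136.97085640762705), np.float64(136.9708564076271)] [747.7 -96.4  83. ] [754.2 188.1  83. ]
row tin lids z29
[598.4 109.5  29. ]
[597.8  53.8  29. ]
[597.4  41.9  29. ]
[596.8 -13.7  29. ]
[596.5 -26.3  29. ]
[595.9 -81.1  29. ]
```

The tin is at about (482,-346), yaw about -35°. The shelf yaw is about -0.75°, and the free place's near end is at about (599,150). Now I turn the tool to the tin's yaw and go over it.

>>> servo_tool([
  [1,0,0,0,0,0,5.9],
  [1,0,0,0,0,0,5.9],
  [1,4.39,1.15,0,0,0,5.9],
  [1,4.39,1.15,0,0,0,0],
  [1,4.39,1.15,0,0,0,0],
  [1,4.39,1.15,0,0,0,0],
  [1,4.39,1.15,0,0,0,0],
  [1,4.39,1.15,0,0,0,0],
  [1,4.39,1.15,0,0,0,0],
  [1,4.39,1.15,0,0,0,0],
  [1,4.39,1.15,0,0,0,0],
  [1,4.39,1.15,0,0,0,0],
])

```text
clock: 1.3
position: [484.0, 251.3, 242.1]
ee_rot: [0.953, -0.302, -0.0, 0.0]
contact_force: [1.1, 0.3, -0.1]
gripper_width: 85.5
```

>>> servo_tool([
  [1,2.78,3.95,0,0,0,0],
  [1,2.78,3.95,0,0,0,0],
  [1,2.78,3.95,0,0,0,0],
  [1,2.78,3.95,0,0,0,0],
  [1,2.78,3.95,0,0,0,0],
  [1,2.78,3.95,0,0,0,0],
  [1,2.78,3.95,0,0,0,0],
  [1,2.78,3.95,0,0,0,0],
  [1,2.78,3.95,0,0,0,0],
  [1,2.78,3.95,0,0,0,0],
  [1,2.78,3.95,0,0,0,0],
  [1,2.78,3.95,0,0,0,0],
])

```text
clock: 2.5
position: [483.1, -328.5, 241.9]
ee_rot: [0.953, -0.302, -0.0, -0.0]
contact_force: [1.5, -0.0, -0.2]
gripper_width: 85.4
```

```bash
cat >> h.py <<'E'
def grab(n,f):
    from bench import get_image
    import cv2
    d=get_image(n);cv2.imwrite(f"pics/{f}.png",d["image"][:,:,::-1]);np.savez(f"pics/{f}.npz",**{k:np.array(v) for k,v in d.items()});return d
def st():
    from bench import read_state
    from scipy.spatial.transform import Rotation as R
    s=read_state();M=R.from_quat(s["ee_rot"]).as_matrix()
    print("t",round(s["clock"],2),"p",np.round(s["position"],1),"phi",np.degrees(np.arctan2(M[1,0],M[0,0])).round(2),"zax",np.round(M[:,2],4),"F",np.round(s["contact_force"],1),"w",round(s["gripper_width"],1));return s,M
E
python3 - <<'E'
from h import *
st();d=grab("wrist","w1");print(d["mtx"][0],np.round(d["extrinsics"],3))
E
```

```text
t 2.5 p [ 483.1 -328.5  241.9] phi -35.11 zax [-6.e-04  4.e-04 -1.e+00] F [ 1.5 -0.  -0.2] w 85.4
[354.97529717   0.         325.31062307] [[-5.74000e-01  7.86000e-01  2.29000e-01  5.41934e+02]
 [-8.19000e-01 -5.51000e-01 -1.61000e-01 -3.69878e+02]
 [-1.00000e-03 -2.80000e-01  9.60000e-01  3.73350e+02]
 [ 0.00000e+00  0.00000e+00  0.00000e+00  1.00000e+00]]
```

View pics/w1.png

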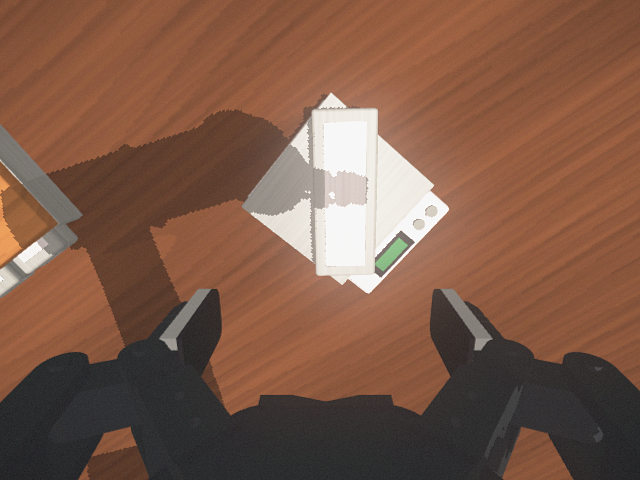

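The wrist view shows the lid with corners at about (314,109), (378,109), (376,275) and (317,275), nearly aligned with the image, between the finger columns.

```bash
python3 - <<'E'
from h import *
np.set_printoptions(precision=1,suppress=True)
T=np.load("pics/top0.npz");S=np.load("pics/scene0.npz");W=np.load("pics/w1.npz")
ta=lambda x,y:(450+x/3-.33,260+y/3-.33);sc=lambda x,y:(100+x/3-.33,160+(y-335)/3-.33)
P=[]
for w,a,b in [((314,109),(212,25),(88,512)),((378,109),(283,72),(35,480)),((376,275),(155,260),(200,362)),((317,275),(80,207),(253,402))]:
    print(tri([(W,w),(T,ta(*a))]),tri([(W,w),(S,sc(*b))])[0],atz(W,w,65));P.append(atz(W,w,65))
P=np.array(P);print(P.mean(0),[np.linalg.norm(P[i]-P[i-1]) for i in range(4)])
v=P[0]+P[1]-P[2]-P[3];w=P[0]+P[3]-P[1]-P[2];print("yaw",np.degrees(np.arctan2(v[1],v[0])),np.degrees(np.arctan2(-w[0],w[1])))
E
```

```text
(array([ 557. , -370.7,   54.3]), [np.float64(2.6082496469776246), np.float64(2.6082496469774306)]) [ 557.4 -367.6   64.2] [ 558.9 -370.1   65. ]
(array([ 527. , -416. ,   50.3]), [np.float64(1.2622858841741622), np.float64(1.2622858841741063)]) [ 527.7 -412.1   62.2] [ 528.7 -413.2   65. ]
(array([ 404.7, -330.4,   61. ]), [np.float64(1.4981459909249133), np.float64(1.498145990924948)]) [ 403.5 -331.3   61.1] [ 405.3 -331.9   65. ]
(array([ 436.2, -284.5,   59.6]), [np.float64(1.0320798194266962), np.float64(1.0320798194267238)]) [ 435.2 -285.1   55.2] [ 437.1 -286.5   65. ]
[ 482.5 -350.4   65. ] [np.float64(147.71901913938544), np.float64(52.65653574106838), np.float64(147.749750737756), np.float64(55.41560975291088)]
yaw -33.93022486881702 -35.03721034934644
```

>>> servo_tool([
  [1,1.1,1.67,2,0,0,-0.4],
  [1,0,0,4,0,0,0],
  [1,0,0,4,0,0,0],
  [1,0,0,3,0,0,0],
  [1,0,0,2,0,0,0],
  [1,0,0,1,0,0,0],
  [1,0,0,0,0,0,0],
])

```text
clock: 3.25
position: [482.2, -346.2, 80.8]
ee_rot: [0.954, -0.298, -0.002, -0.0]
contact_force: [-0.9, 0.1, 0.4]
gripper_width: 85.4
```

```bash
python3 - <<'E'
from h import *
st();grab("wrist","w2")
E
```

```text
t 3.25 p [ 482.2 -346.2   80.8] phi -34.72 zax [-0.0032  0.0013 -1.    ] F [-0.9  0.1  0.4] w 85.4
```

View pics/w2.png

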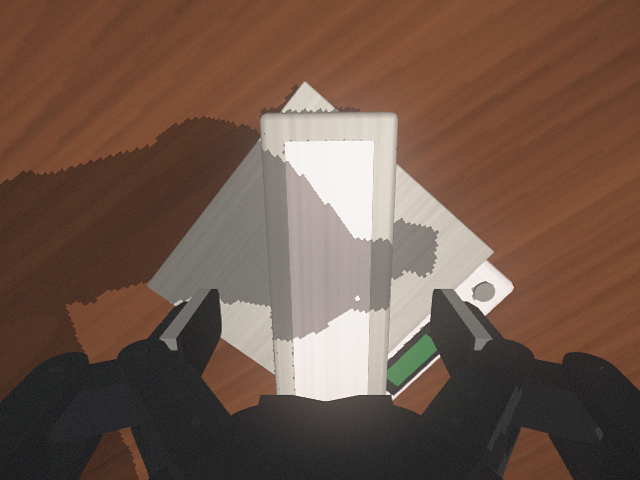

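The wrist view shows the tin's far lid edge at row 113 (columns 262–397), centred between the pads (219 and 432). I check the remaining offset.

```bash
python3 - <<'E'
from h import *
W=np.load("pics/w2.npz")
a,b=atz(W,(262,114),65),atz(W,(397,114),65);print(a,b,np.linalg.norm(a-b),np.degrees(np.arctan2(b[1]-a[1],b[0]-a[0]))+90)
c,d=atz(W,(275,390),65),atz(W,(387,390),65);print(c,d,np.linalg.norm(c-d))
ax=(a+b-c-d)/2;ax/=np.linalg.norm(ax);print(np.degrees(np.arctan2(ax[1],ax[0])),(a+b)/2-75*ax)
E
```

```text
[ 559.50122185 -369.28102802   65.        ] [ 529.2867274 -413.0036894   65.       ] 53.1468417965708 -34.64636701719921
[ 452.1374496  -294.95154873   65.        ] [ 420.45596985 -340.80655357   65.        ] 55.73506641242424
-34.12759679180664 [ 482.30970932 -349.06452605   65.        ]
```

>>> servo_tool([
  [1,0.16,0.23,1.5,0,0,0],
  [1,0,0,0.9,0,0,0],
  [1,0,0,0.3,0,0,0],
  [1,0,0,0,0,0,0],
  [1,0,0,0,0,0,0],
])

```text
clock: 3.8
position: [483.5, -349.6, 56.1]
ee_rot: [0.955, -0.298, 0.001, 0.0]
contact_force: [0.3, -0.5, 0.8]
gripper_width: 85.3
```

>>> servo_tool([
  [0.7,0,0,0,0,0,0],
  [0.55,0,0,0,0,0,0],
  [0.5,0,0,0,0,0,0],
  [0.4,0,0,0,0,0,0],
  [0.3,0,0,0,0,0,0],
  [0.3,0,0,0,0,0,0],
  [0.3,0,0,0,0,0,0],
  [0.3,0,0,0,0,0,0],
])

```text
clock: 4.6
position: [483.6, -349.6, 56.2]
ee_rot: [0.955, -0.298, 0.001, 0.0]
contact_force: [0.2, 1.4, 5.6]
gripper_width: 55.0
```

>>> servo_tool([
  [0.3,0,0,-0.5,0,0,0],
  [0.3,0,0,-1,0,0,0],
  [0.3,0,0,-2,0,0,0],
  [0.3,0,0,-3,0,0,0],
  [0.3,0,0,-3,0,0,0],
  [0.3,0,0,-1.5,0,0,0],
  [0.3,0,0,0,0,0,0],
  [0.3,0,0,0,0,0,0],
])

```text
clock: 5.4
position: [482.3, -348.9, 164.6]
ee_rot: [0.954, -0.299, -0.001, -0.0]
contact_force: [-0.9, -0.2, -3.0]
gripper_width: 54.5
```

```bash
python3 - <<'E'
from h import *
s,M=st();print(s["wrist_torque"]);grab("wrist","w3")
E
```

```text
t 5.4 p [ 482.3 -348.9  164.6] phi -34.75 zax [-9.0e-04  1.3e-03 -1.0e+00] F [-0.9 -0.2 -3. ] w 54.5
[-0.02483968  0.0366774  -0.05441216]
```

View pics/w3.png

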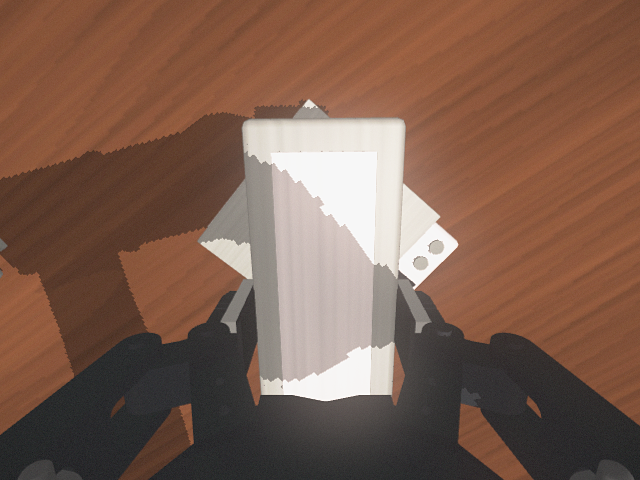

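The tin is held level and square in the jaws (lid columns 245–404, midline 324.5), clear of the scale. The weight reads about 3 N. Now I carry it to the front of the free place.

>>> servo_tool([
  [0.3,-1.23,-1.91,0,0,0,0],
  [0.3,-2.457,-3.82,0,0,0,0],
  [0.3,-2.457,-3.82,0,0,0,0],
  [0.3,-2.457,-3.82,0,0,0,0],
  [0.3,-2.457,-3.82,0,0,0,0],
  [0.3,-2.457,-3.82,0,0,0,0],
  [0.3,-2.457,-3.82,0,0,0,0],
  [0.3,-2.457,-3.82,0,0,0,0],
  [0.3,-2.457,-3.82,0,0,0,0],
  [0.3,-2.457,-3.82,0,0,0,0],
  [0.3,-2.457,-3.82,0,0,0,0],
  [0.3,-1.23,-1.91,0,0,0,0],
])

```text
clock: 6.65
position: [499.5, 152.8, 163.8]
ee_rot: [0.955, -0.297, -0.001, 0.001]
contact_force: [0.7, 0.3, -1.8]
gripper_width: 54.5
```

>>> servo_tool([
  [0.3,0,0,0,0,0,-4],
  [0.3,0,0,0,0,0,-6],
  [0.3,0,0,0,0,0,-7],
  [0.3,0,0,0,0,0,-7],
  [0.3,0,0,0,0,0,-6],
  [0.3,0,0,0,0,0,-4],
  [0.3,0,0,0,0,0,0],
  [0.3,0,0,0,0,0,0],
])

```text
clock: 7.45
position: [499.5, 149.6, 164.2]
ee_rot: [1.0, -0.007, -0.001, 0.001]
contact_force: [-0.0, 0.5, -2.6]
gripper_width: 54.7
```

```bash
python3 - <<'E'
from h import *
s,M=st();grab("wrist","w4")
E
```

```text
t 7.45 p [499.5 149.6 164.2] phi -0.8 zax [-0.0021 -0.0012 -1.    ] F [-0.   0.5 -2.6] w 54.7
```

View pics/w4.png

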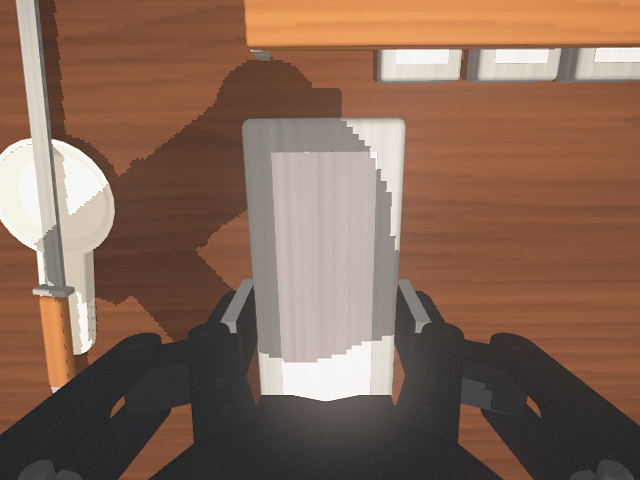

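The view shows the row tins' near ends at row ~81 (columns 377–460 and 477–558) and the board's near-left corner at (246,46), parallel to the held tin.

```bash
python3 - <<'E'
from h import *
np.set_printoptions(precision=1,suppress=True)
W=np.load("pics/w4.npz");T=np.load("pics/top0.npz")
tb=lambda x,y:(220+(x-302)/3-.33,150+y/3-.33)
for p,a in [((377,80),(459,275)),((460,80),(543,278)),((477,80),(561,279)),((558,80),(645,282))]: print(atz(W,p,29),atz(W,p,27),tri([(W,p),(T,tb(*a))]))
print("board",atz(W,(246,46),50),atz(W,(246,50),35),tri([(W,(246,46)),(T,tb(325,237))]))
for p in [(243,119),(405,119)]: print("held lid far",atz(W,p,164.2-20.1+29))
E
```

```text
[602.  111.7  29. ] [602.3 111.5  27. ] (array([601.9, 110.5,  16.9]), [np.float64(1.5104544321774627), np.float64(1.5104544321776832)])
[601.3  54.   29. ] [601.5  53.3  27. ] (array([599.8,  53.7,  27.2]), [np.float64(1.7021112885961691), np.float64(1.7021112885962615)])
[601.1  42.1  29. ] [601.4  41.3  27. ] (array([599.6,  41.7,  27.1]), [np.float64(1.8036110295798569), np.float64(1.8036110295801742)])
[600.4 -14.3  29. ] [600.6 -15.5  27. ] (array([598.6, -13.9,  29. ]), [np.float64(1.788565159621589), np.float64(1.7885651596214995)])
board [620.4 197.1  50. ] [621.  200.3  35. ] (array([581.4, 159.3, 241.9]), [np.float64(0.8208074110443703), np.float64(0.8208074110444424)])
held lid far [574.2 175.2 173.1]
held lid far [573.5 121.9 173.1]
```

>>> servo_tool([
  [0.3,0,-0.19,2,0,0,0],
  [0.3,0,0,4,0,0,0],
  [0.3,0,0,4,0,0,0],
  [0.3,0,0,2.5,0,0,0],
  [0.3,0,0,1,0,0,0],
  [0.3,0,0,0.3,0,0,0],
  [0.3,0,0,0,0,0,0],
  [0.3,0,0,0,0,0,0],
])

```text
clock: 8.3
position: [501.2, 152.5, 28.7]
ee_rot: [1.0, -0.006, 0.001, -0.001]
contact_force: [0.7, 0.3, -1.7]
gripper_width: 54.5
```

>>> servo_tool([
  [0.3,0,0,0.4,0,0,0],
  [0.3,0,0,0.2,0,0,0],
  [0.3,0,0,0.15,0,0,0],
  [0.3,0,0,0,0,0,0],
  [0.3,0,0,0,0,0,0],
])

```text
clock: 8.8
position: [500.2, 151.9, 20.2]
ee_rot: [1.0, -0.006, 0.0, -0.0]
contact_force: [-1.0, 0.2, 2.1]
gripper_width: 54.6
```

```bash
python3 - <<'E'
from h import *
s,M=st()
E
```

```text
t 8.8 p [500.2 151.9  20.2] phi -0.69 zax [ 4.e-04  1.e-04 -1.e+00] F [-1.   0.2  2.1] w 54.6
```

>>> servo_tool([
  [0.6,0,0,0,0,0,0],
  [0.8,0,0,0,0,0,0],
  [1,0,0,0,0,0,0],
  [1,0,0,0,0,0,0],
  [1,0,0,-1,0,0,0],
  [1,0,0,-2,0,0,0],
  [1,0,0,-2,0,0,0],
  [1,-2.5,0,-1,0,0,0],
  [1,-2.5,0,0,0,0,0],
  [1,-2.3,0,0,0,0,0],
  [1,0,0,0,0,0,0],
  [1,0,0,0,0,0,0],
])

```text
clock: 10.0
position: [427.6, 153.2, 80.7]
ee_rot: [1.0, -0.006, 0.001, -0.001]
contact_force: [0.7, 0.4, 0.4]
gripper_width: 85.7
```

```bash
python3 - <<'E'
from h import *
s,M=st();W=grab("wrist","w5");grab("top","t5")
E
```

```text
t 10.0 p [427.6 153.2  80.7] phi -0.64 zax [ 0.0017  0.001  -1.    ] F [0.7 0.4 0.4] w 85.7
```

View pics/w5.png

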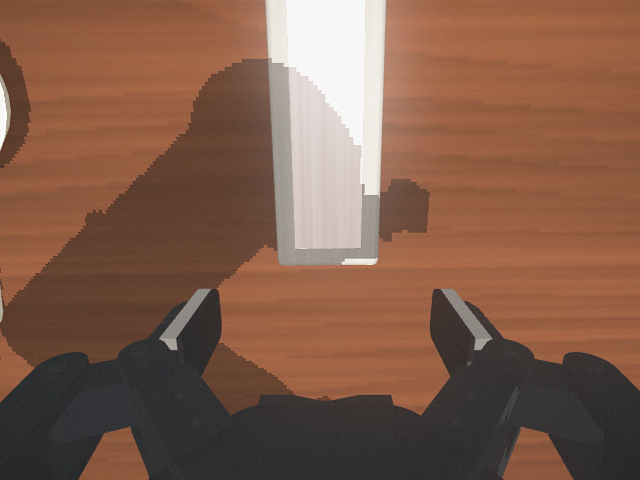

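The tin lies flat on the counter, released, with its near lid edge at row 264 (columns 278–378).

```bash
python3 - <<'E'
from h import *
W=np.load("pics/w5.npz")
for p in [(278,263),(379,263),(269,60),(382,60)]: print(atz(W,p,29))
print(proj(W,np.array([425.,152,29])))
E
```

```text
[427.56574322 178.9041202   29.        ]
[427.05056468 123.14044189  29.        ]
[530.07159892 178.34199539  29.        ]
[529.51945084 124.99158188  29.        ]
[326.75120695 266.91212917]
```

>>> servo_tool([
  [1,0.1,0.12,2,0,0,0],
  [1,0,0,2,0,0,0],
  [1,0,0,1.5,0,0,0],
  [1,0,0,0.5,0,0,0],
  [1,0,0,0,0,0,0],
  [1,0,0,0,0,0,0],
  [0.7,0,0,0,0,0,0],
  [0.5,0,0,0,0,0,0],
  [0.3,0,0,0,0,0,0],
  [0.3,0,0,0,0,0,0],
  [0.3,0,0,0,0,0,0],
  [0.3,0,0,0,0,0,0],
])

```text
clock: 11.3
position: [428.6, 152.0, 20.9]
ee_rot: [1.0, -0.006, 0.001, -0.001]
contact_force: [-1.5, 0.4, 6.1]
gripper_width: 54.2
```

```bash
python3 - <<'E'
from h import *
s,M=st()
E
```

```text
t 11.3 p [428.6 152.   20.9] phi -0.67 zax [ 0.0015  0.001  -1.    ] F [-1.5  0.4  6.1] w 54.2
```

>>> servo_tool([
  [0.3,0.5,0,0,0,0,0],
  [0.3,1,0,0,0,0,0],
  [0.3,1.2,0,0,0,0,0],
  [0.3,1.2,0,0,0,0,0],
  [0.3,1.2,0,0,0,0,0],
  [0.3,1.2,0,0,0,0,0],
  [0.3,0.7,0,0,0,0,0],
  [0.3,0,0,0,0,0,0],
])

```text
clock: 12.1
position: [496.8, 149.8, 21.0]
ee_rot: [1.0, -0.006, -0.001, 0.001]
contact_force: [-5.6, -1.4, 10.5]
gripper_width: 54.7
```

```bash
python3 - <<'E'
from h import *
s,M=st()
E
```

```text
t 12.1 p [496.8 149.8  21. ] phi -0.71 zax [-0.003  -0.0016 -1.    ] F [-5.6 -1.4 10.5] w 54.7
```

>>> servo_tool([
  [0.3,0.5,-0.05,-0.03,0,0,0],
  [0.3,1,-0.05,0,0,0,0],
  [0.3,1.2,0,0,0,0,0],
  [0.3,1.2,0,0,0,0,0],
  [0.3,1.2,0,0,0,0,0],
  [0.3,1.2,0,0,0,0,0],
  [0.3,1.2,0,0,0,0,0],
  [0.3,0.6,0,0,0,0,0],
  [0.3,0,0,0,0,0,0],
  [0.3,0,0,0,0,0,0],
])

```text
clock: 13.1
position: [578.7, 150.3, 21.0]
ee_rot: [1.0, -0.006, -0.0, 0.0]
contact_force: [-3.3, -1.3, 5.8]
gripper_width: 54.7
```

```bash
python3 - <<'E'
from h import *
s,M=st();grab("wrist","w6")
E
```

```text
t 13.1 p [578.7 150.3  21. ] phi -0.7 zax [-6.e-04 -4.e-04 -1.e+00] F [-3.3 -1.3  5.8] w 54.7
```

View pics/w6.png

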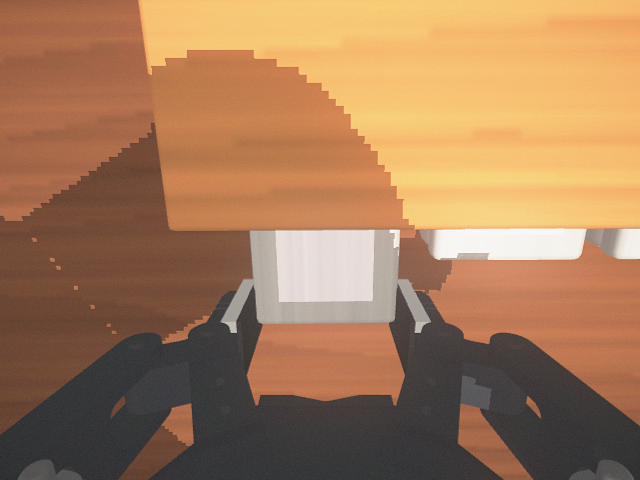

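The near end is out in front of the board (row 323, columns 257–396). The neighbour's end is at row 259, with its left side at column ~428, and the finger's outer edge is also at column ~428. The gripped fingers wouldn't fit beside the neighbour, so I'll let go here and finish with a push on the near end using closed fingers.

>>> servo_tool([
  [0.5,0,0,0,0,0,0],
  [0.8,0,0,0,0,0,0],
  [0.9,0,0,0,0,0,0],
  [0.9,0,0,0,0,0,0],
  [0.9,-1.5,0,0,0,0,0],
  [0.9,-2,0,0,0,0,0],
  [0,0,0,0,0,0,0],
  [0,0,0,0,0,0,0],
  [0,0,0,0,0,0,0],
  [0,0,0,0,0,0,0],
  [0,0,0,0,0,0,0],
  [0,0,0,0,0,0,0],
])

```text
clock: 14.35
position: [544.4, 151.1, 20.0]
ee_rot: [1.0, -0.006, 0.0, 0.0]
contact_force: [0.2, 0.4, 0.2]
gripper_width: 0.0
```

```bash
python3 - <<'E'
from h import *
s,M=st();W6=np.load("pics/w6.npz")
for p in [(257,322),(396,322),(432,258),(584,258)]: print(atz(W6,p,29))
grab("wrist","w7")
E
```

```text
t 14.35 p [544.4 151.1  20. ] phi -0.72 zax [ 1.e-04 -0.e+00 -1.e+00] F [0.2 0.4 0.2] w 0.0
[577.41641021 176.54310811  29.        ]
[576.83040416 122.11655589  29.        ]
[603.40433992 109.97114466  29.        ]
[602.79253796  53.67814135  29.        ]
```

View pics/w7.png

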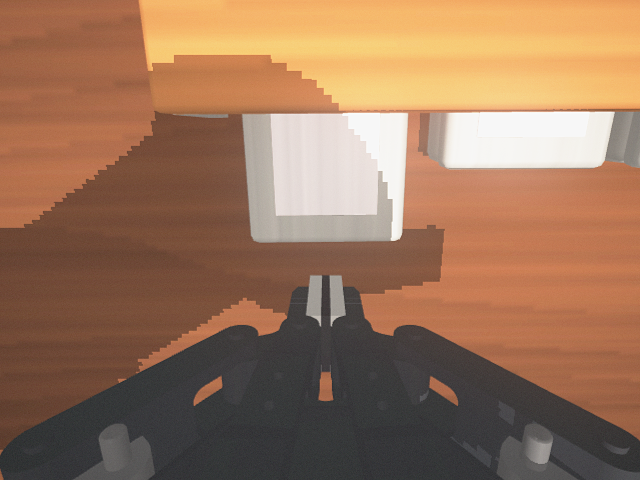

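The closed fingers (middle column 326) face the middle of the tin's end (columns 250–402, row 241). The end has about 26 mm to go to line up with the neighbour's end.

>>> servo_tool([
  [0,1,0,0,0,0,0],
  [0,0.7,0,0,0,0,0],
  [0,0.4,0,0,0,0,0],
  [0,0.4,0,0,0,0,0],
  [0,0.4,0,0,0,0,0],
  [0,0.4,0,0,0,0,0],
  [0,0.4,0,0,0,0,0],
  [0,0.4,0,0,0,0,0],
  [0,0.2,0,0,0,0,0],
  [0,0,0,0,0,0,0],
])

```text
clock: 15.4
position: [587.9, 150.7, 20.1]
ee_rot: [1.0, -0.006, 0.001, -0.0]
contact_force: [0.1, -0.9, 0.6]
gripper_width: 0.1
```

```bash
python3 - <<'E'
from h import *
s,M=st()
E
```

```text
t 15.4 p [587.9 150.7  20.1] phi -0.71 zax [ 1.2e-03  4.0e-04 -1.0e+00] F [ 0.1 -0.9  0.6] w 0.1
```

>>> servo_tool([
  [0,0.1,0,0,0,0,0],
  [0,0.1,0,0,0,0,0],
  [0,0.1,0,0,0,0,0],
  [0,0,0,0,0,0,0],
])

```text
clock: 15.8
position: [590.3, 150.5, 20.1]
ee_rot: [1.0, -0.006, 0.0, -0.0]
contact_force: [-0.8, -0.6, -0.4]
gripper_width: 0.1
```

```bash
python3 - <<'E'
from h import *
import cv2
s,M=st();grab("wrist","w8");grab("top","t8")
w=cv2.imread("pics/w8.png")[0:330,:];t=cv2.imread("pics/t8.png")[150:250,215:390]
cv2.imwrite("pics/c8.png",np.vstack([w,cv2.resize(t[60:100],(640,146),interpolation=cv2.INTER_CUBIC)]))
E
```

```text
t 15.8 p [590.3 150.5  20.1] phi -0.7 zax [ 2.e-04  0.e+00 -1.e+00] F [-0.8 -0.6 -0.4] w 0.1
```

View pics/c8.png

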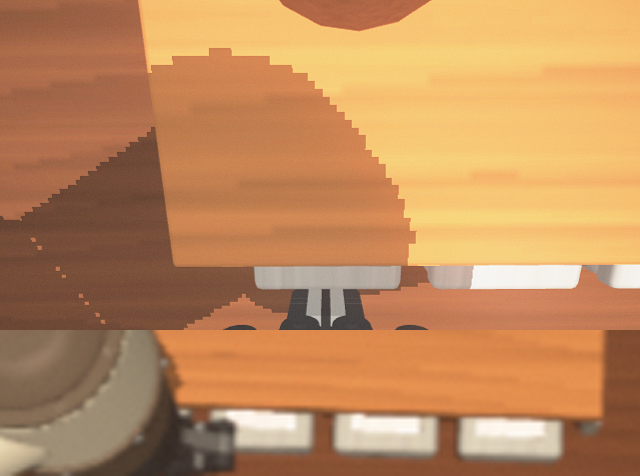

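The tin's end (row ~290) is now nearly in line with its neighbour's (row ~289). I push on gently until it meets the strip.

>>> servo_tool([
  [0,0.06,0,0,0,0,0],
  [0,0.06,0,0,0,0,0],
  [0,0,0,0,0,0,0],
  [0,0,0,0,0,0,0],
])

```text
clock: 16.3
position: [590.5, 150.4, 20.1]
ee_rot: [1.0, -0.006, -0.001, 0.0]
contact_force: [-4.7, 1.9, 3.1]
gripper_width: -0.1
```

>>> servo_tool([
  [0,0.1,0,0,0,0,0],
  [0,0,0,0,0,0,0],
  [0,0,0,0,0,0,0],
])

```text
clock: 16.6
position: [590.5, 150.4, 20.1]
ee_rot: [1.0, -0.006, -0.002, 0.001]
contact_force: [-6.7, 1.4, 4.9]
gripper_width: 0.0
```

>>> servo_tool([
  [0,0.1,0,0,0,0,0],
  [0,0,0,0,0,0,0],
  [0,0,0,0,0,0,0],
])

```text
clock: 16.9
position: [590.5, 150.3, 20.1]
ee_rot: [1.0, -0.006, -0.003, 0.001]
contact_force: [-10.8, 2.9, 6.6]
gripper_width: 0.0
```

The position holds at 590.5 while the force rises to about 11 N, so the tin is against the strip. I back straight off and look.

>>> servo_tool([
  [0,-0.5,0,0,0,0,0],
  [0,-2,0,0,0,0,0],
  [0,-3,0,0,0,0,0],
  [0,-2,0,-1,0,0,0],
  [0,0,0,-3,0,0,0],
  [0,0,0,-3,0,0,0],
  [0,0,0,-2,0,0,0],
  [0,0,0,0,0,0,0],
  [0,0,0,0,0,0,0],
])

```text
clock: 17.8
position: [519.0, 151.7, 110.6]
ee_rot: [1.0, -0.006, 0.001, -0.001]
contact_force: [-0.3, -0.1, -1.1]
gripper_width: -0.1
```

```bash
python3 - <<'E'
from h import *
import cv2
s,M=st();grab("wrist","w9");grab("top","t9");grab("scene","s9")
a=cv2.imread("pics/t9.png");b=cv2.imread("pics/top0.png")
w=cv2.imread("pics/w9.png")[0:150,:];w=cv2.resize(w[:,150:550],(800,300),interpolation=cv2.INTER_CUBIC)
r=lambda im:cv2.resize(im,(400,300),interpolation=cv2.INTER_CUBIC)
cv2.imwrite("pics/c9.png",np.vstack([w,np.hstack([r(a[225:360,420:600]),r(cv2.imread("pics/s9.png")[230:350,240:430])])]))
d=cv2.absdiff(a,b).max(2)
for n,(x0,y0,x1,y1) in dict(scale=(450,260,555,370),jars=(235,150,385,200),tins=(270,225,385,250),spoon=(110,160,172,380)).items(): print(n,(d[y0:y1,x0:x1]>40).sum())
E
```

```text
t 17.8 p [519.  151.7 110.6] phi -0.72 zax [ 0.0024  0.0014 -1.    ] F [-0.3 -0.1 -1.1] w -0.1
scale 1948
jars 0
tins 0
spoon 4408
```

View pics/c9.png

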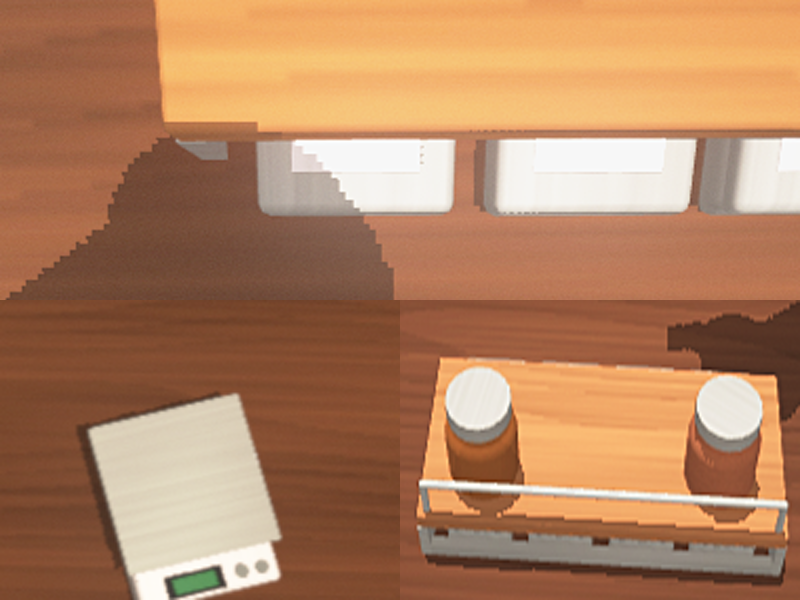

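The tin's end (enlarged row ~213, columns 258–455) is level with its neighbours' ends and parallel to the board. The scale is empty, with its display where it was. I hand in.

```bash
python3 - <<'E'
from h import *
from bench import job_done
W=np.load("pics/w9.npz")
for x in (258,455,488,695): print(np.round(atz(W,(150+x/2,106),29),1))
job_done()
E
```

```text
[602.7 176.7  29. ]
[602.1 120.8  29. ]
[602.  111.4  29. ]
[601.3  52.7  29. ]
the job is handed in; nothing more can be done
```

I lifted the tin level off the scale, set it down in front of the free place (leftmost, shelf +y) and let go. Then I took it again at its near end, slid it under the board, and handed the job in.

**Change from plain gripping:** the gripped fingers would not fit beside the neighbouring tin. About 26 mm short of home I let go and pushed the middle of the near end with closed fingers. It stopped dead at the strip, with the push force rising to about 11 N.

**Last checks:**
- **Fit:** the tin's end lies on one line with its neighbour's, about 602 mm out, following the shelf's -0.7° turn. It is square.
- **Sideways:** the tin's centre is at y = 148.8 mm, against about 149–150 aimed for. The picture gives a pitch to the neighbour of about 67 mm, where the places are 68 mm apart.
- **Other things:** the jars and row tins showed no change in the top picture, and the scale's display was where it had been. I could not confirm the spoon rest and skewer. Their part of the picture did change, probably from the arm's shadow, and the arm never came near them.
- **Arm:** it stood clear of everything at hand-in, at about 18 s.
- **Disagreements:** the cameras differed by 2–4 mm on heights and on x. I trusted the contact forces over them.

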